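Lock the oxide chest: swing bar into its catch, pin through

ROBOT

A 6-joint arm with a two-finger parallel gripper is mounted at the origin on the work surface. World frame = base frame: x ahead of the robot, y to its left, z up, the work surface at z = 0. Lengths are in m, angles in rad, forces in N, time in s.
With the tool pointing down it reaches from about 0.325 to 0.9 m from the base axis. Payload 6.1 kg.
Tool frame: the origin (TCP) lies midway between the tips of the shut fingers; the grasp point (between the pads) lies 19 mm behind it; z points along the fingers, y is the line along which they close (so a half turn about z gives the same grasp; the last joint's range is limited). The gripper opens to 85 mm and grips with 20 to 120 N. Pads are 22 mm wide; open, the fingers measure 114 mm over their backs; the gripper's body (76 mm by 85 mm) begins 54 mm behind the grasp point. The pads swing forward as they close: fully open they stand 13 mm farther back than shut.
Start: joints at [-0.126, 0.22, 1.526, -0, 1.395, -0.126], TCP at [0.625, -0, 0.231] pointing down, gripper open.
Joint ranges: [-2.98, 2.98], [-0.91, 2.08], [0.09, 2.57], [-1.24, 4.39], [0.2, 2.65], [-2.68, 2.68]. Speed limits (rad/s): [2.57, 2.57, 3.01, 3.14, 3.14, 3.14].

INTERFACE

Orientations are given as [roll, pitch, yaw] about the fixed x, y, z axes, in that order (R = Rz(yaw) Ry(pitch) Rx(roll)).
In Python, from plant import movep, move_l, set_joints, gripper_to, hold, inverse_kinematics, observe, get_image, get_calibration, Unreachable, job_done gives the robot as it stands. Calls block until the motion is done:
- movep(position, orientation): joint-space move of the TCP to a pose.
- move_l(position, feed=0.15, rotation=None, max_force=None): straight line of the TCP; rotation=None keeps the orientation; feed is the mean speed in m/s. With max_force (N) it stops when the force on the tool has changed by that much, and returns True; else False.
- set_joints(angles): joint-space move.
- gripper_to(opening, f_grip=None): finger opening in m; f_grip is the grip in N (None keeps the last); returns when the fingers have stopped.
- hold(seconds).
- inverse_kinematics(position, orientation): joint angles nearest the present ones, or None.
- observe(): the state.
- get_image(name): name is "scene" or "side" or "wrist"; returns (picture, depth): 420x560x3 uint8, red, green, blue; 420x560 float32, m along the optical axis (not along the pixel's ray), 0 where there is no reading.
- get_calibration(name): a dict with "intrinsics" (3x3 intrinsics, pixels), "dist_coeffs" ([k1, k2, p1, p2, k3] as OpenCV has them; the pictures are not rectified), "world_from_camera" (4x4, takes a point from camera to world coordinates). Camera axes: x right, y down, z forward; pixel columns grow to the right and rows downward; lengths in m; the calibration is good to about 2 mm. A picture is of the moment at which its call begins: read the wrist's pose just before it. get_calibration takes no time and is no camera call; for the wrist camera it gives the pose at the moment of the call.
A pose or a line that the arm cannot do raises Unreachable and nothing moves.
- job_done(): hands the job in; it is judged then, once.
The state is a dict: "time_s": time; "q": joint angles; "joint_velocities": joint speeds; "joint_torque": joint torques, N m; "eef_pos": TCP position; "tcp_rot": TCP orientation; "ft_force": force on the tool from outside, world axes, zero at the start; "torque": the same for the moment, N m; "opening": finger opening in m; "grasp_force": force on a finger pad.
Only numpy, scipy, OpenCV 4.12 (cv2) and the standard library are available. Lean on these libraries where they do the work, as an engineer would, in place of code of your own. Each camera call takes 0.05 s, during which the arm holds its last target. There are 200 camera calls.

TASK

Lock the pottery's sloping blue chest of colouring oxides: swing the steel bar down across the lid until it rests fully home in the brass catch, then take the orange-handled pin from the wooden block and pass it through both ears of the catch and the bar's eye between them, until its collar sits on the catch. Let go of everything, and leave the trimming tool, bowls, jar, mug and rib where they are.

Things in the scene. Friction and masses are not known exactly. Their poses are not given: they have to be found in the camera images.
- lid: grey sloping lid (225 x 270 mm) of the blue steel chest (220 mm deep, 300 wide, low edge 50 mm high, high edge 177), fixed to the table. The lid is shut and slopes at 30 degrees. Origin: middle of the lid's surface; x up the slope, y level along the lid, z square out of the lid (30 degrees from vertical)
- lid_hinge (a point): the steel swing bar's pivot, on its axis at half the bar's thickness, 20.5 mm above the lid (x -30, y +80 mm in the lid's frame). The pivot axis is parallel to the lid's z, so the bar swings in a plane parallel to the lid
- bar (a joint): angle of the swing bar, rad. 0: home in the catch, against a stop, the bar lying along the lid's -y from the pivot; growing angles (up to 1.6) swing its free end up the slope, to the lid's +x. It stays where it is left (stiff hinge, 0.3 N m: about 3 N at the knob). Bar 6 mm thick (17.5 to 23.5 mm above the lid), 18 mm wide
- bar_knob (a point): middle of the red round knob on the bar: 16 mm in diameter, square to the lid, reaching from 23.5 to 73.5 mm above the lid; this point is 50 mm above the lid and 95 mm from the pivot axis
- bar_eye (a point): centre of the eye at the bar's free end, 160 mm from the pivot axis, at half the bar's thickness: a plate 26 mm wide, 46 mm long, 6 mm thick, with a long slot 12.5 mm across and 29.5 mm along the bar for the pin
- catch_top (a point): nominal centre of the pin hole in the top face of the brass catch, 31 mm above the lid (x -30, y -80 mm in the lid's frame), hole axis square to the lid. The catch is screwed on through long slots: the real holes lie up to 8 mm from this point to either side along the lid's y (never along x). This offset is not reported; see it or feel for it
- catch_low (a point): nominal centre of the pin hole in the top of the lower ear, 16 mm above the lid. The catch is a fork of two ears, each 6 mm thick, 34 mm up the slope by 30 mm along y (upper 25 to 31, lower 10 to 16 mm above the lid), open on the up-slope side, where the bar's eye swings in between. Each has an 11.8 mm hole, in line; both shift together with the catch
- pin_grip (a point): the loose locking pin, 60 to 130 g: round orange grip 18 mm wide, 38 long, on a steel collar 22 mm wide, 5 thick, on a round steel shank 10 mm wide, 26 long, end chamfered 0.8 mm. This point: on its axis, 25 mm above the collar's underside, 51 mm from the shank's end; z points from shank to grip. It starts upright in one of the block's holes, collar on the block
- block: wooden block, 150 x 60 mm, 45 mm high, fixed; origin at the centre of its underside, x along its length. It has two through-holes 12 mm wide, 40 mm either side of the middle along x; the pin stands in one, the trimming tool in the other
- trimmer_mid (a point): the trimming tool standing in the block's other hole: wooden handle with a wire loop, 22 mm wide, its top 80 mm above the block; leave it there. This point is on its axis, 25 mm above the block's top
- bowl_a: a raw-clay bowl, 110 mm across, 60 mm tall; loose, to be left alone. Origin at the centre of its underside
- bowl_b: a raw-clay bowl, 100 mm across, 60 mm tall; loose, to be left alone. Origin at the centre of its underside
- bowl_c: a raw-clay bowl, 110 mm across, 60 mm tall; loose, to be left alone. Origin at the centre of its underside
- glaze_jar: a white glaze jar with a blue cap, 76 mm across, 100 mm tall; loose, to be left alone. Origin at the centre of its underside
- rib: a flat wooden throwing rib, 80 x 40 x 8 mm; loose, to be left alone. Origin at the centre of its underside
- mug: a blue mug, 80 mm across, 90 mm tall; loose, to be left alone. Origin at the centre of its underside

How it is judged:
By the outcome, as a careful person would: the job done as asked, in the order asked, and still so for the second after the job is handed in, with the robot touching nothing.
It also fails if it takes over 61 s, if anything falls off the work surface, if the arm or the gripper's body presses on something with over 40 N, if the wrist force passes 120 N, or if a joint passes its speed limit or range.

## Working session

There is one attempt and no reset: what is moved stays moved. The work goes in short steps, each a Python script; the robot and the scene stay as the last script left them, time stands still between calls to the robot, and variables do not carry over. Pictures are saved under pics/ and viewed, at most 10 in all, crops included, and the job is handed in when it is done.

```bash
mkdir -p pics; ls; cat > h.py <<'E'
import numpy as np, cv2
from plant import *
def snap(n):
    c=get_calibration(n); im,d=get_image(n); return im,d,c
def save(n,f):
    im,d,c=snap(n); cv2.imwrite(f'pics/{f}.png',im[:,:,::-1]); np.savez(f'pics/{f}.npz',im=im,d=d,K=c['intrinsics'],D=c['dist_coeffs'],T=c['world_from_camera']); return im,d,c
def load(f):
    z=np.load(f'pics/{f}.npz'); return z['im'],z['d'],dict(intrinsics=z['K'],dist_coeffs=z['D'],world_from_camera=z['T'])
def rays(uv,c):
    p=cv2.undistortPoints(np.array(uv,float).reshape(-1,1,2),np.array(c['intrinsics']),np.array(c['dist_coeffs'])).reshape(-1,2)
    return np.c_[p,np.ones(len(p))]
def pts(uv,d,c):
    uv=np.array(uv).reshape(-1,2); T=np.array(c['world_from_camera'])
    z=d[uv[:,1].astype(int),uv[:,0].astype(int)]
    return (rays(uv,c)*z[:,None])@T[:3,:3].T+T[:3,3]
def onplane(uv,c,p0,n):
    T=np.array(c['world_from_camera']); r=rays(uv,c)@T[:3,:3].T; o=T[:3,3]
    t=((np.array(p0)-o)@n)/(r@n); return o+r*t[:,None]
def proj(P,c):
    T=np.linalg.inv(np.array(c['world_from_camera'])); rv=cv2.Rodrigues(T[:3,:3])[0]
    return cv2.projectPoints(np.array(P,float).reshape(-1,1,3),rv,T[:3,3],np.array(c['intrinsics']),np.array(c['dist_coeffs']))[0].reshape(-1,2)
E
python3 - <<'E'
from h import *
for n in('scene','side'):
    im,d,c=save(n,n); print(n,np.round(c['world_from_camera'],3).tolist(),c['intrinsics'][0][0])
a=cv2.imread('pics/scene.png');b=cv2.imread('pics/side.png')
print(observe())
E
```

```text
pics
scene [[0.202, 0.817, -0.54, 1.367], [0.979, -0.169, 0.111, -0.14], [-0.001, -0.551, -0.835, 1.423], [0.0, 0.0, 0.0, 1.0]] 457.5065190867242
side [[-0.942, -0.25, 0.225, 0.23], [-0.336, 0.66, -0.672, 0.848], [0.02, -0.709, -0.705, 0.96], [0.0, 0.0, 0.0, 1.0]] 463.16317979388094
{'time_s': 0.1, 'q': array([-1.26101996e-01,  2.21185431e-01,  1.52749461e+00, -3.10261841e-05,
        1.39468750e+00, -1.26129170e-01]), 'joint_velocities': array([-3.36901134e-05, -1.08909813e-03, -2.30254245e-03,  7.11556472e-04,
       -1.18151972e-03, -6.89380724e-04]), 'joint_torque': array([ 6.93603797e-04, -4.98243856e+01, -3.90546799e+01, -2.32586735e-04,
        5.66593517e-03, -2.12633734e-05]), 'eef_pos': array([6.24457365e-01, 5.34363141e-05, 2.30286094e-01]), 'tcp_rot': array([-3.13982803e+00, -1.92976943e-04,  1.57082879e+00]), 'ft_force': array([-0.29349644, -0.34811411, -0.22052763]), 'torque': array([ 0.02251676, -0.04119437, -0.04043519]), 'grasp_force': 0.0, 'opening': 0.0853594763416282}
```

View pics/scene.png

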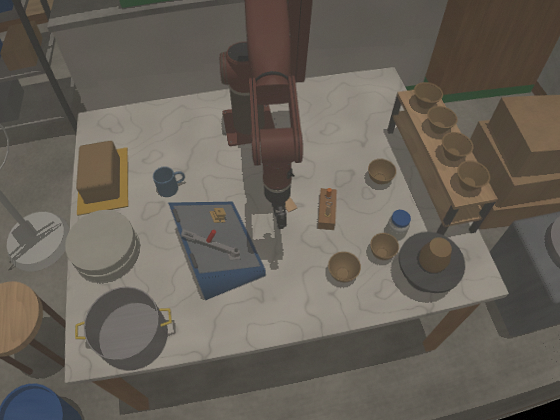

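View pics/side.png

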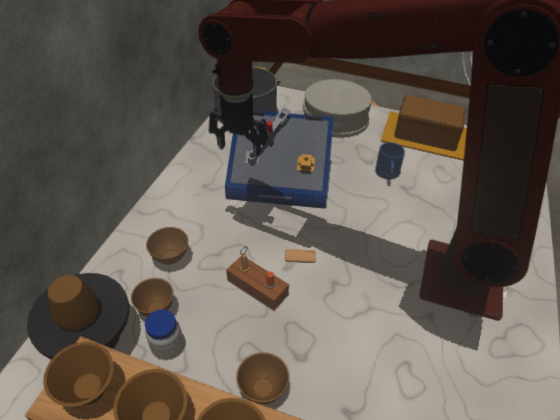

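The scene view shows the chest at about (220,250): pivot (236,255), red knob (211,237), bar's free end (185,235) and catch (219,214). The block is at (327,208). The side view shows the pin at (270,280), the trimmer at (244,262) and the catch at (306,163).

```bash
python3 - <<'E'
from h import *
im,d,c=load('scene')
for n,uv in dict(pivot=(236,252),knob=(212,236),eye=(184,235),catch=(219,214)).items(): print(n,pts(uv,d,c).round(3))
# lid plane
poly=np.array([[180,210],[208,212],[205,225],[190,226]]);poly2=np.array([[200,255],[225,262],[235,265],[210,280]])
P=[]
for q in(poly,poly2):
    m=np.zeros(d.shape,np.uint8);cv2.fillPoly(m,[q],1);v,u=np.nonzero(m);P.append(pts(np.c_[u,v],d,c))
P=np.vstack(P);
ce=np.median(P,0);
for _ in range(3):
    n=np.linalg.svd(P-P.mean(0),full_matrices=0)[2][2];n*=np.sign(n[2]);r=(P-P.mean(0))@n;P=P[abs(r)<.006]
print('lid',P.mean(0),n,np.degrees(np.arccos(n[2])),len(P),r.std())
im,d,c=load('side')
print(pts([(270,272),(244,255),(306,160),(253,157),(270,126)],d,c).round(3))
hs=cv2.cvtColor(im,cv2.COLOR_RGB2HSV)
v,u=np.mgrid[225:320,215:300];Q=pts(np.c_[u.ravel(),v.ravel()],d,c);m=(abs(Q[:,2]-.045)<.006);Q=Q[m].astype(np.float32)
print('block',len(Q),cv2.minAreaRect(Q[:,:2]*1000))
E
```

```text
pivot [[ 1.307 -0.14   1.313]]
knob [[ 1.307 -0.146  1.323]]
eye [[ 1.307 -0.152  1.326]]
catch [[ 1.307 -0.143  1.333]]
lid [ 1.30803974 -0.14744941  1.3193416 ] [-0.26464434  0.96199976  0.06722973] 86.1451123080804 783 0.0017669097590479075
[[ 0.458  0.217  0.092]
 [ 0.532  0.198  0.101]
 [ 0.498 -0.198  0.107]
 [ 0.643 -0.14   0.119]
 [ 0.615 -0.204  0.194]]
block 1124 ((494.7689208984375, 208.80276489257812), (62.97903823852539, 153.2972412109375), 72.81031799316406)
```

```bash
python3 - <<'E'
from h import *
im,d,c=load('scene'); print('scene depth',d[::60,::80].round(2).tolist())
im,d,c=load('side')
m=np.zeros(d.shape,np.uint8);cv2.fillPoly(m,[np.array([[262,165],[295,165],[315,180],[320,130],[300,130],[280,140]])],1)
hs=cv2.cvtColor(im,cv2.COLOR_RGB2HSV); m&=(hs[...,1]<110).astype(np.uint8)
v,u=np.nonzero(m);P=pts(np.c_[u,v],d,c);P=P[P[:,2]>.03]
for _ in range(6):
    n=np.linalg.svd(P-np.median(P,0),full_matrices=0)[2][2];n*=np.sign(n[2]);r=(P-np.median(P,0))@n;P=P[abs(r)<max(.003,2*r.std())]
print('lid',P.mean(0),n,np.degrees(np.arccos(n[2])),len(P),r.std())
up=-np.array([n[0],n[1]]);print('upslope yaw',np.degrees(np.arctan2(up[1],up[0])))
E
```

```text
scene depth [[0.05999999865889549, 0.05999999865889549, 0.05999999865889549, 0.05999999865889549, 0.07000000029802322, 0.07000000029802322, 0.07000000029802322], [0.05999999865889549, 0.07000000029802322, 0.07000000029802322, 0.07000000029802322, 0.0, 0.07999999821186066, 0.07999999821186066], [0.07000000029802322, 0.07000000029802322, 0.07999999821186066, 0.07999999821186066, 0.09000000357627869, 0.09000000357627869, 0.10000000149011612], [0.07999999821186066, 0.09000000357627869, 0.09000000357627869, 0.10000000149011612, 0.10000000149011612, 0.10999999940395355, 0.11999999731779099], [0.10000000149011612, 0.10000000149011612, 0.10999999940395355, 0.11999999731779099, 0.12999999523162842, 0.14000000059604645, 0.15000000596046448], [0.11999999731779099, 0.12999999523162842, 0.14000000059604645, 0.15000000596046448, 0.17000000178813934, 0.1899999976158142, 0.20999999344348907], [0.1599999964237213, 0.17000000178813934, 0.1899999976158142, 0.20999999344348907, 0.23999999463558197, 0.28999999165534973, 0.3700000047683716]]
lid [ 0.53729393 -0.21712602  0.12013036] [-0.10689287  0.48409049  0.86846434] 29.71932670128004 1270 0.0020580743011753685
upslope yaw -77.54822617697194
```

```bash
cat >> h.py <<'E'
from scipy.spatial.transform import Rotation as Ro
nL=np.array([-0.10689,0.48409,0.86846]); yaw=np.arctan2(0.10689*0-nL[1],-nL[0])
def lidR(yaw,tilt=np.radians(30)):
    x=np.array([np.cos(yaw)*np.cos(tilt),np.sin(yaw)*np.cos(tilt),np.sin(tilt)]); y=np.array([-np.sin(yaw),np.cos(yaw),0]); return np.c_[x,y,np.cross(x,y)]
def tool(RL,a):  # tool z=-lid z, tool y (closing) at angle a from lid x in lid plane
    yl=np.array([np.cos(a),np.sin(a),0]); zl=np.array([0,0,-1.]); M=RL@np.c_[np.cross(yl,zl),yl,zl]
    return Ro.from_matrix(M).as_euler('xyz')
E
python3 - <<'E'
from h import *
RL=lidR(yaw); C=np.array([.498,-.198,.107])-RL@np.array([-.03,-.08,.031]); print('centre',C,'z should be',.1135)
# lid corner sanity
o=observe(); c=get_calibration('wrist'); RT=Ro.from_euler('xyz',o['tcp_rot']).as_matrix(); T=np.array(c['world_from_camera'])
print('cam in tcp',(RT.T@(T[:3,3]-o['eef_pos'])).round(3),(RT.T@T[:3,:3]).round(2).tolist(),c['intrinsics'][0])
for h in(.2,.25,.3):
  for a in np.radians([0,45,90,135,180,-135,-90,-45]):
    q=inverse_kinematics(C+RL@np.array([0,0,h]),tool(RL,a)); print(h,np.degrees(a).round(),None if q is None else np.round(q,2))
E
```

```text
centre [ 0.58506209 -0.2212561   0.09515321] z should be 0.1135
cam in tcp [ 0.078 -0.    -0.143] [[0.0, -0.95, -0.31], [1.0, 0.0, 0.0], [-0.0, -0.31, 0.95]] [312.30431493   0.         282.05109725]
0.2 0.0 [-0.07 -0.    1.78 -0.53  1.24  1.42]
0.2 45.0 [-0.07 -0.    1.78 -0.53  1.24  0.64]
0.2 90.0 [-0.07 -0.    1.78 -0.53  1.24 -0.15]
0.2 135.0 [-0.07 -0.    1.78 -0.53  1.24 -0.93]
0.2 180.0 [-0.07 -0.    1.78 -0.53  1.24 -1.72]
0.2 -135.0 [-0.07 -0.    1.78 -0.53  1.24 -2.5 ]
0.2 -90.0 None
0.2 -45.0 [-0.07 -0.    1.78 -0.53  1.24  2.21]
0.25 0.0 [-0.03 -0.04  1.74 -0.52  1.34  1.42]
0.25 45.0 [-0.03 -0.04  1.74 -0.52  1.34  0.64]
0.25 90.0 [-0.03 -0.04  1.74 -0.52  1.34 -0.15]
0.25 135.0 [-0.03 -0.04  1.74 -0.52  1.34 -0.94]
0.25 180.0 [-0.03 -0.04  1.74 -0.52  1.34 -1.72]
0.25 -135.0 [-0.03 -0.04  1.74 -0.52  1.34 -2.51]
0.25 -90.0 None
0.25 -45.0 [-0.03 -0.04  1.74 -0.52  1.34  2.21]
0.3 0.0 [ 0.02 -0.06  1.68 -0.52  1.43  1.42]
0.3 45.0 [ 0.02 -0.06  1.68 -0.52  1.43  0.64]
0.3 90.0 [ 0.02 -0.06  1.68 -0.52  1.43 -0.15]
0.3 135.0 [ 0.02 -0.06  1.68 -0.52  1.43 -0.93]
0.3 180.0 [ 0.02 -0.06  1.68 -0.52  1.43 -1.72]
0.3 -135.0 [ 0.02 -0.06  1.68 -0.52  1.43 -2.51]
0.3 -90.0 None
0.3 -45.0 [ 0.02 -0.06  1.68 -0.52  1.43  2.21]
```

```bash
python3 - <<'E'
from h import *
RL=lidR(yaw); C=np.array([.575,-.215,.11])
movep(C+RL@np.array([-.0,0,.17]),tool(RL,np.pi/2)); hold(.2); save('wrist','w1'); print(observe()['time_s'])
E
```

```text
0.975
```

View pics/w1.png

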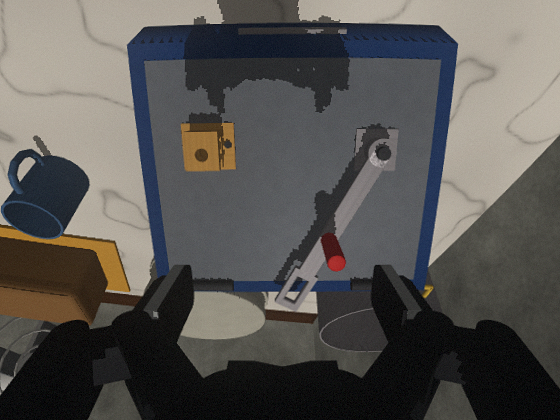

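```bash
python3 - <<'E'
from h import *
im,d,c=load('w1')
m=np.zeros(d.shape,np.uint8);cv2.fillPoly(m,[np.array([[155,185],[300,185],[270,270],[175,275]])],1);cv2.fillPoly(m,[np.array([[260,100],[345,110],[340,130],[260,180]])],1)
v,u=np.nonzero(m);P=pts(np.c_[u,v],d,c)
print(d[230,230],d[150,100:560:60])
for _ in range(6):
    p0=np.median(P,0);n=np.linalg.svd(P-P.mean(0),full_matrices=0)[2][2];n*=np.sign(n[2]);r=(P-P.mean(0))@n;P=P[abs(r)<max(.002,2*r.std())]
p0=P.mean(0);print('plane',p0,n,np.degrees(np.arccos(n[2])),r.std(),len(P))
yw=np.arctan2(-n[1],-n[0]);print('yaw',np.degrees(yw))
R=lidR(yw,np.arccos(n[2]))
f=lambda uv,h:((onplane([uv],c,p0+h*n,n)[0]))
piv=f((382,152),.028);ca=f((202.5,155.5),.031);kn=f((337,263),.0735);ey=f((292,289),.0235)
ed=[f(q,0) for q in((145,60),(163,282),(440,60),(415,282))]
ctr=piv
for k,p in dict(piv=piv,catch=ca,knob=kn,eye=ey,e1=ed[0],e2=ed[1],e3=ed[2],e4=ed[3]).items(): print(k,p.round(4),((p-p0)@R).round(4))
vb=ca-piv;print('piv->catch yaw deg',np.degrees(np.arctan2(-vb[1],-vb[0])),'vs lid y',np.degrees(yw)+90,np.linalg.norm(vb[:2]))
L=lambda p:((p-piv)@R)[:2]
print('r knob',np.linalg.norm(L(kn)),'r eye',np.linalg.norm(L(ey)),[np.degrees(np.arctan2(L(p)[0],-L(p)[1])) for p in(kn,ey)])
np.save('lid.npy',np.r_[p0,n])
# hough circles in pin hole area
g=im[120:180,175:245]; cv2.imwrite('pics/crop1.png',cv2.resize(np.hstack([g,im[122:182,350:420]])[:,:,::-1],None,fx=5,fy=5,interpolation=cv2.INTER_CUBIC))
E
```

```text
0.32448372 [0.42100552 0.29974347 0.2833927  0.29908633 0.2998666  0.29817134
 0.42052644 0.4194421 ]
plane [ 0.53771956 -0.22756918  0.12474336] [-0.11153965  0.48744759  0.8659987 ] 30.00305940932043 0.0006830669046304897 14596
yaw -77.11125333255583
piv [ 0.649  -0.1417  0.1231] [-0.0519  0.1277  0.028 ]
catch [ 0.496  -0.1766  0.1265] [-0.0502 -0.0293  0.031 ]
knob [ 0.6179 -0.2     0.2044] [0.032  0.0843 0.0735]
eye [ 0.5999 -0.2794  0.1891] [0.0879 0.0491 0.0235]
e1 [ 0.43   -0.1334  0.0579] [-0.1337 -0.084   0.    ]
e2 [ 0.464  -0.3281  0.1718] [ 0.0941 -0.0943  0.    ]
e3 [ 0.6916 -0.0749  0.0586] [-0.1322  0.184   0.    ]
e4 [ 0.7388 -0.2668  0.1727] [0.0959 0.1873 0.    ]
piv->catch yaw deg 12.873688885664262 vs lid y 12.888746667444167 0.15696155823863828
r knob 0.09444516506558427 r eye 0.16035729080478806 [np.float64(62.6873921169972), np.float64(60.656774667032565)]
```

View pics/crop1.png

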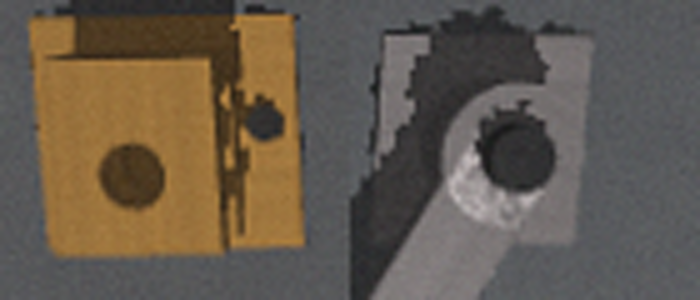

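The wrist view shows the catch hole at (201,155), the pivot (382,152), the knob top (336,263) and the eye slot (292,289). Radii come out at 94 and 160 mm and the tilt at 30.0°, all matching the given sizes. The bar stands at about 62°, so I'll grip the knob and swing it.

```bash
cat >> h.py <<'E'
_l=np.load('lid.npy'); p0=_l[:3]; n=_l[3:]; R=lidR(np.arctan2(-n[1],-n[0]),np.arccos(n[2]))
W=lambda x,y,z:p0+R@np.array([x,y,z])   # lid-measured frame (origin p0, not lid centre)
PIV=np.array([-.0519,.1277])
def knob(th,h): return W(PIV[0]+.095*np.sin(th),PIV[1]-.095*np.cos(th),h)
E
python3 - <<'E'
from h import *
th=np.radians(62)
gripper_to(.06,30)
movep(knob(th,.12),tool(R,th))
print(move_l(knob(th,.036),.12,max_force=12))
gripper_to(0.0,30); o=observe(); print(o['time_s'],o['opening'],o['grasp_force'],o['ft_force'])
E
```

```text
False
3.1583 0.01513819371407553 29.456908106803894 [-0.43863327  3.26099859  3.14938294]
```

```bash
python3 - <<'E'
from h import *
for a in list(np.arange(54,1,-8))+[2]:
    t=np.radians(a); s=move_l(knob(t,.036),.12,rotation=tool(R,t),max_force=30)
    if s: print('stop',a,observe()['ft_force']); break
for a in(0,-1,-2,-3,-4):
    t=np.radians(a); s=move_l(knob(t,.036),.05,rotation=tool(R,0),max_force=12); o=observe(); e=(o['eef_pos']-p0)@R; print(a,s,np.degrees(np.arctan2(e[0]-PIV[0],PIV[1]-e[1])),R.T@o['ft_force'])
    if s: break
print(o['time_s'],o['opening'])
E
```

```text
0 False 0.6090524100828807 [ 1.04560534  6.2681364  -1.01143688]
-1 False 0.5915228746561692 [ 6.71281237  5.89262944 -2.82482843]
-2 False 0.5539508200384375 [13.30346344  3.64314201 -6.13355381]
-3 False 0.5197247129885983 [17.23912646  3.70046234 -7.98135492]
-4 False 0.4836122264102016 [23.28487317  2.46833022 -9.63245907]
6.7 0.01529132697708698
```

```bash
python3 - <<'E'
from h import *
move_l(knob(np.radians(-.5),.036),.05); print(R.T@observe()['ft_force'])
gripper_to(.05); move_l(knob(0,.13),.15)
move_l(W(-.051,-.03,.11),.2); hold(.15); save('wrist','w2')
movep([.40,.235,.21],[np.pi,0,np.radians(163)]); hold(.15); save('wrist','w3'); o=observe(); print(o['time_s'],o['q'])
a=cv2.imread('pics/w2.png');b=cv2.imread('pics/w3.png');cv2.imwrite('pics/w23.png',cv2.resize(np.hstack([a,b]),(800,300)))
E
```

```text
[ 3.9971155   4.95124232 -2.10161822]
11.0833 [ 3.60463341e-01 -1.58173566e-01  1.95487480e+00 -1.15212369e-04
  1.34503657e+00 -9.12931217e-01]
```

View pics/w23.png

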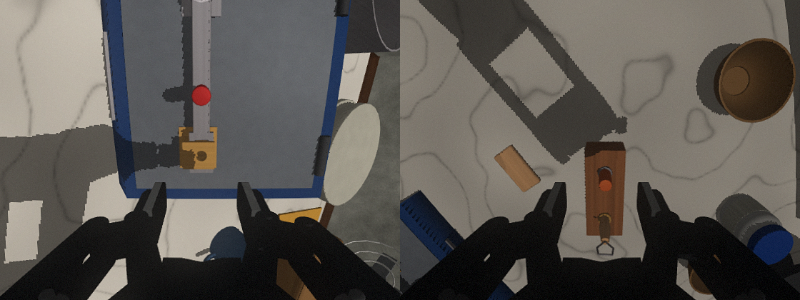

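The bar is in the catch in w2, with the hole near (282,218) at full scale. In w3 the pin's top is near (287,259) at full scale. Next I'll measure both.

```bash
python3 - <<'E'
from h import *
im,d,c=load('w3'); h=cv2.cvtColor(im,cv2.COLOR_RGB2HSV).astype(int)
m=((h[...,0]<12)&(h[...,1]>170)&(h[...,2]>90)); m[:200]=0;m[300:]=0;m[:,:250]=0;m[:,320:]=0
v,u=np.nonzero(m);P=pts(np.c_[u,v],d,c);print(len(P),P[:,2].max(),u.min(),u.max(),v.min(),v.max())
T=P[P[:,2]>.082];print('pin top',len(T),T.mean(0),np.ptp(T,axis=0)); 
uv=np.c_[u,v][P[:,2]>.082]; (cx,cy),r=cv2.minEnclosingCircle(uv.astype(np.float32)); print(cx,cy,r,onplane([(cx,cy)],c,[0,0,.088],np.array([0,0,1.])))
v,u=np.mgrid[190:335,260:330];Q=pts(np.c_[u.ravel(),v.ravel()],d,c);Q=Q[abs(Q[:,2]-.045)<.003].astype(np.float32)
print('block',cv2.minAreaRect(Q[:,:2]*1000))
im,d,c=load('w2'); g=cv2.cvtColor(im,cv2.COLOR_RGB2GRAY); x0,y0=270,206
sub=g[205:235,255:305]; print(sub[::3,::3])
h=cv2.cvtColor(im,cv2.COLOR_RGB2HSV); b=((h[...,0]>10)&(h[...,0]<30)&(h[...,1]>120)&(h[...,2]>105)).astype(np.uint8)
cs,hi=cv2.findContours(b[180:250,240:320],cv2.RETR_CCOMP,cv2.CHAIN_APPROX_NONE)
for k,cn in enumerate(cs):
    if cv2.contourArea(cn)>20: print(hi[0][k],cv2.contourArea(cn),cv2.boundingRect(cn),cv2.minEnclosingCircle(cn))
E
```

```text
245 0.3525739714175478 260 314 215 282
pin top 224 [0.45575123 0.22236454 0.08920459] [0.14025792 0.04336591 0.2661023 ]
287.5 259.0 8.732224464416504 [[0.45602485 0.22241504 0.088     ]]
block ((494.9071044921875, 210.35128784179688), (59.63212585449219, 152.0536651611328), 72.35006713867188)
[[105 116 119 123 118 123 119 120 123 122 123 122 122 122 120 121 104]
 [ 99 122 123 120 127 125 123 123 126 122 124 119 125 124 125 125 105]
 [ 63  54  65  78  59 128 123 124  97  80 120 124 118 122 123 124 104]
 [ 62  66  65  67  62  90 127  75  61  59  60  99 128 130 129 128 101]
 [ 59  59  61  63  61  60  87 104  57  55  59  60 122 128 126 126  97]
 [ 62  62  63  69  64  61 131  63  67  65  68  57 128 124 126 126 100]
 [ 68  63  62  66  65  56 126  89  68  56  59 122 125 123 126 126  98]
 [ 67  63  65  64  63  63  93 124 127 125 127 130 125 126 128 129  99]
 [ 62  65  61  68  62  62 120 122 120 120 122 125 121 123 123 125  89]
 [ 63  63  62  59  66  64 128 126 126 123 122 124 126 123 123 127  90]]
[ 3  0  2 -1] 1372.0 (15, 0, 49, 57) ((46.125, 27.5), 32.26487350463867)
[-1 -1 -1  1] 172.5 (34, 30, 16, 16) ((41.656864166259766, 37.931373596191406), 7.9586262702941895)
[-1  1 -1 -1] 34.0 (10, 0, 9, 11) ((14.0, 4.650000095367432), 6.133818626403809)
```

```bash
python3 - <<'E'
from h import *
im,d,c=load('w2'); H=onplane([(281.7,217.9)],c,p0+.031*n,n)[0]; print('hole lid',((H-p0)@R).round(4),H.round(4)); np.save('hole.npy',(H-p0)@R)
P=np.array([.4563,.2224]); rot=[np.pi,0,np.radians(163)]
movep([*P,.14],rot); print(move_l([*P,.055],.12,max_force=12)); gripper_to(0,60); o=observe(); print(o['opening'],o['grasp_force'],o['ft_force'],o['eef_pos'])
move_l([*P,.11],.12); move_l([*P,.25],.3); o=observe(); print(o['opening'],o['grasp_force'],o['ft_force'])
h=(H-p0)@R
movep(W(h[0],h[1],.18),tool(R,0)); print(observe()['q'])
move_l(W(h[0],h[1],.082),.15); hold(.2); save('wrist','w4'); print(observe()['time_s'])
b=cv2.imread('pics/w4.png'); cv2.imwrite('pics/w4c.png',cv2.resize(b[140:300,190:390],None,fx=3.5,fy=3.5,interpolation=cv2.INTER_CUBIC))
E
```

```text
hole lid [-0.0505 -0.0304  0.031 ] [ 0.4949 -0.1766  0.1263]
False
0.016589455520445086 58.39843511581421 [-0.63025543 -0.16999527  6.52779307] [0.45703393 0.22262269 0.05601192]
0.01651008605671929 59.01226758956909 [-0.17961399  0.4247656  -2.02282581]
[-0.04478423 -0.20905486  1.99779431 -0.53267388  1.24834616  1.44573594]
17.1417
```

View pics/w4c.png

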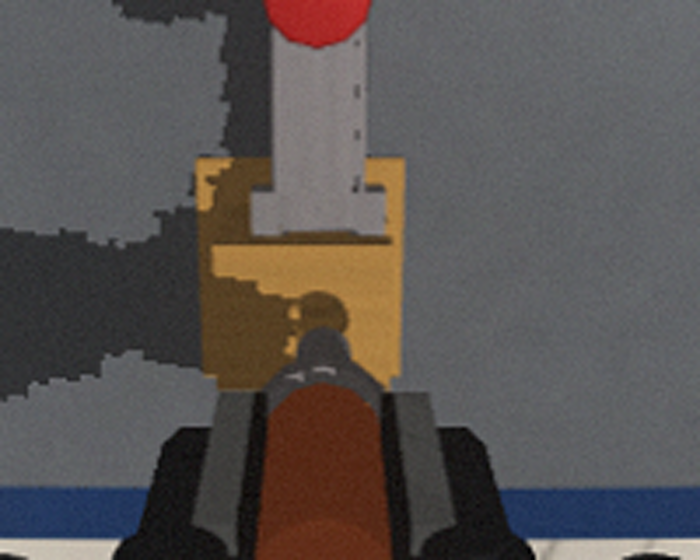

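The crop shows the hole centred at about crop (322,313), with its top edge at row 290. The pin tip is at crop column 325, with its top edge at about row 327. I'll check this against the projected prediction.

```bash
python3 - <<'E'
from h import *
im,d,c=load('w4'); h=np.load('hole.npy'); o=observe(); e=(o['eef_pos']-p0)@R; print('tcp lid',e, 'tilt',np.degrees(np.arccos(-(R[:,2]@Ro.from_euler('xyz',o['tcp_rot']).as_matrix()[:,2]))))
t=np.linspace(0,2*np.pi,200)
def circ(cx,r): 
    q=(proj(np.array([W(cx[0]+r*np.cos(a),cx[1]+r*np.sin(a),cx[2]) for a in t]),c)-[190,140])*3.5; return q[:,0].min().round(1),q[:,0].max().round(1),q[:,1].min().round(1),q[:,1].max().round(1)
print('hole',circ(h,.0059)); print('tip',circ([e[0],e[1],e[2]-.036],.0042)); print('shank',circ([e[0],e[1],e[2]-.0352],.005))
g=cv2.cvtColor(im,cv2.COLOR_RGB2GRAY); 
for x in (280,281,282,283): print(x,g[218:248,x])
for y in (228,230,235,237): print(y,g[y,268:298])
E
```

```text
tcp lid [-0.05014563 -0.02971128  0.08290981] tilt 0.10398740477569225
hole (np.float64(286.9), np.float64(348.5), np.float64(288.8), np.float64(346.1))
tip (np.float64(295.9), np.float64(343.2), np.float64(325.8), np.float64(369.3))
shank (np.float64(291.3), np.float64(347.8), np.float64(323.3), np.float64(375.3))
280 [130 130 128 131 136  79  66  68  67  63  56  58  59  69  69  61  54  58
  56  53  52  61  52  55  56  57  66 120  74  57]
281 [131 130 129 133 138  86  67  66  67  67  58  61  62  69  69  62  57  54
  55  55  51  56  56  59  58  61  72 122  74  59]
282 [128 131 131 134 134  94  72  68  67  67  59  56  61  69  67  56  57  55
  51  58  54  56  55  51  61  60  78 129  70  62]
283 [128 133 130 131 132 109  71  65  71  64  61  62  66  71  66  64  58  58
  54  57  56  57  56  55  54  61  68 126  76  56]
228 [ 68  69  69  62  86 120 123  93  60  61  63  61  56  58  59  61  64  61
  62  63  84 116 132 133 132 132 133 132 134 133]
230 [ 64  68  62  60  89 128 143 112  63  69  61  61  59  62  61  66  61  65
  68  64  63 102 137 132 130 133 129 133 131 128]
235 [ 66  64  68  63  64  58  70  87  77  60  55  57  58  54  55  58  58  56
  64  75 113 130 133 135 132 132 131 133 134 135]
237 [ 69  66  65  64 105 139 120  82  60  58  57  54  53  55  58  57  54  53
  56  66  78 108 138 133 133 133 137 136 138 135]
```

Prediction and image agree to under 1 mm, so I'll insert with a force guard and a small spiral search if it catches.

```bash
cat > ins.py <<'E'
from h import *
def st():
    o=observe(); return (o['eef_pos']-p0)@R, R.T@o['ft_force'], o
cx,cy=-.0505,-.0308
offs=[(0,0)]+[(r*np.cos(k*np.pi/3+r*500),r*np.sin(k*np.pi/3+r*500)) for r in(.0008,.0016) for k in range(6)]
ok=False
for dx,dy in offs:
    s=move_l(W(cx+dx,cy+dy,.044),.04,max_force=10); e,f,o=st(); print((round(dx,4),round(dy,4)),s,e.round(4),f.round(1),round(o['opening'],4))
    if e[2]<.05: ok=True;break
    if o['time_s']>40: break
    move_l(W(cx+dx,cy+dy,e[2]+.004),.08)
if ok:
    s=move_l(W(*e[:2],.036),.03,max_force=12); e,f,o=st(); print('seat',s,e.round(4),f.round(1))
print(o['time_s'])
E
python3 ins.py
```

```text
(0, 0) False [-0.0504 -0.0306  0.0442] [-0.1  0.1 -1.5] 0.0164
seat True [-0.0499 -0.0299  0.0412] [-0.4 -0.7  5.9]
18.475
```

```bash
python3 - <<'E'
from h import *
gripper_to(.05); o=observe(); e=(o['eef_pos']-p0)@R
move_l(W(e[0],e[1],.10),.12); move_l(W(e[0],e[1],.2),.2); move_l(W(e[0]+.04,e[1]+.05,.22),.2); hold(.2); save('wrist','w5'); save('side','s5'); print(observe()['time_s'])
a=cv2.imread('pics/w5.png');b=cv2.imread('pics/s5.png');cv2.imwrite('pics/w5c.png',np.hstack([cv2.resize(a,(400,300)),cv2.resize(b[90:240,200:400],(400,300),interpolation=cv2.INTER_CUBIC)]))
E
```

```text
20.975
```

View pics/w5c.png

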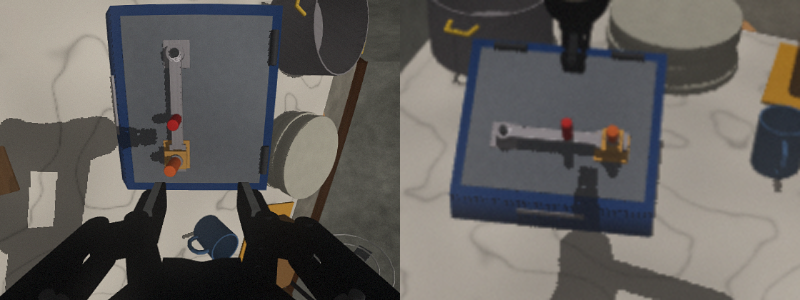

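The bar lies across in the catch, and the pin stands in the catch at about (172,165) in the wrist half. A height check first, then I'll hand in.

```bash
python3 - <<'E'
from h import *
im,d,c=load('w5'); h=cv2.cvtColor(im,cv2.COLOR_RGB2HSV).astype(int)
m=(h[...,0]<14)&(h[...,1]>150)&(h[...,2]>90); m[:195]=0;m[260:]=0;m[:,:215]=0;m[:,275:]=0
v,u=np.nonzero(m);L=(pts(np.c_[u,v],d,c)-p0)@R; L=L[np.hypot(L[:,0]+.05,L[:,1]+.03)<.03]; z=np.percentile(L[:,2],[50,75,90,97]); print('pin top above lid (want .074):',z, L[L[:,2]>.07].mean(0))
if abs(z[2]-.074)<.004: print(job_done())
E
```

```text
pin top above lid (want .074): [0.07283266 0.07387384 0.07445253 0.07504197] [-0.05606838 -0.02989111  0.07353238]
the job is handed in; nothing more can be done
None
```

The chest is locked and the job handed in: the bar is home against its stop, the pin is through the catch with its collar seated (top measured at about 74 mm above the lid, as it should be), the gripper let go of everything, and it took about 21 s.

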